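# Roll a brass sleeve up the ramp into the reaming cradle

### The arm

A 6-joint arm with a two-finger parallel gripper is mounted at the origin on the work surface. World frame = base frame: x ahead of the robot, y to its left, z up, the work surface at z = 0. Lengths are in mm, angles in rad, forces in N, time in s.
With the tool pointing down it reaches from about 275 to 1000 mm from the base axis. Payload 8.4 kg.
Tool frame: the origin (TCP) lies at the very end of the fingers, on their centre line; the grasp point (between the pads) lies 19 mm behind it (env.hold_point_z is the distance from the TCP to the grasp point, in mm); z points along the fingers, y is the line along which they close (so a half turn about z gives the same grasp; the last joint's range is limited). The gripper opens to 85 mm and grips with 20 to 120 N. Pads are 22 mm wide; open, the fingers measure 114 mm over their backs; the gripper's body (76 mm by 85 mm) begins 54 mm behind the grasp point. The pads swing forward as they close: fully open they stand 13 mm farther back than shut.
Start: joints at [1.186, 0.353, 1.633, -0, 1.155, -0.002], TCP at [233.448, 579.767, 231.281] pointing down, gripper open.
Joint ranges: [-2.63, 2.63], [-0.92, 2.1], [0.06, 2.66], [-1.3, 4.44], [0, 2.69], [-3.02, 3.02]. Speed limits (rad/s): [2.22, 2.22, 2.79, 3.14, 3.14, 3.14].

### API

Orientations are given as a unit quaternion [w, x, y, z].
In Python, from workcell import env gives the robot as it stands.
- The arm moves only by the tool apply_moves, never from a script. Its argument "increments" is a list of rows, each a list of 3 entries, a list of its own where there are three numbers: the closure in counts, from 0 (fully open) to 255 (shut), then the shift along the world's x, y, z in mm, then the turn, a rotation vector about the world's x, y, z in degrees. In form: [[fingers, [x, y, z], [rx, ry, rz]], ...]. A call has exactly 5 rows; each row shifts and turns the commanded pose from where the row before left it; what a row does not reach is not made up. A row lasts 1/12 s, in which the tool goes at most 41.7 mm and 7.16 degrees, less where a joint would pass 70% of its speed; a pose out of reach is approached as far as the arm can. A call with a gripper value outside its range is refused whole. The fingers move at their own pace and stop on an object; "squeeze" is the grip in N (left out, the last holds). Time passes only in rows, so rows that do not move let the fingers close, or fill a call up. It gives the time, the measured TCP pose, the force, the opening and the grip force at its end, in the units of the state.
- env.get_state(): the state, without advancing time (a new reading comes with each control period).
- env.read_camera(name): name is "side" or "top"; returns the picture (400x640x3 uint8, blue, green, red); there is no depth.
- env.camera_params(name): a dict with "fx", "fy", "cx", "cy" (pixels), "distortion" ([k1, k2, p1, p2, k3] as OpenCV has them; the pictures are not rectified), "view" (4x4, takes a point from world to camera coordinates). Camera axes: x right, y up, looking along -z (the intrinsics and any distortion apply to the point x, -y, -z); pixel columns grow to the right and rows downward; lengths in mm; the calibration is good to about 2 mm. A picture is of the moment at which its call begins. camera_params takes no time and is no camera call.
- env.close_job(): hands the job in; it is judged then, once.
The state is a dict: "time": time; "q": joint angles; "qvel": joint speeds; "tau": joint torques, N m; "tcp_pos": TCP position; "ee_rot": TCP orientation; "contact_force": force on the tool from outside, world axes, zero at the start; "ft_torque": the same for the moment, N m; "width": opening from 0.0 (shut) to 1.0 (fully open); "gripper_force": force on a finger pad.
Only numpy, scipy, OpenCV 4.12 (cv2) and the standard library are available. Lean on these libraries where they do the work, as an engineer would, in place of code of your own. Each camera call takes 0.05 s, during which the arm holds its last target. There are 200 camera calls.

### The job

With the fingertips behind it, slowly (under 10 cm a second) push the brass sleeve up the steel ramp until it drops into the cradle and rests against the red stop, never letting it run free or roll back down the ramp. Do not pick the sleeve up, leave the other things on the bench alone, and back away once it sits in the cradle.

Things in the scene. Friction and masses are not known exactly. Their poses are not given: they have to be found in the camera images.
- fixture: Fixed green fixture with steel ramp and red stop, 310 mm long, 126 wide; place and heading vary. Origin: centre of its underside on the bench. x points uphill along the lane, y across, z up. Lane 102 mm wide between side rails 12 mm thick, 8 mm higher than the lane. At its low end a level green apron, 12 mm above the bench, x -149 to -60 mm, closed by a lip 6 mm high, 6 thick.
- ramp_foot (a point): Middle of the ramp's foot, where the level apron meets the steel ramp: x = -60 mm in the fixture, 12 mm above the bench. Axes as the fixture's. From here the lane rises straight at 8 degrees to the crest, 148 mm further along x.
- ramp_crest (a point): Middle of the ramp's top edge: x = +88 mm in the fixture, 33 mm above the bench. Axes as the fixture's. Beyond it the lane drops 4 mm to the cradle, a level floor 37 mm long that ends at the red stop. On the ramp the sleeve rolls back if let go; in the cradle it stays by itself.
- stop_face (a point): Middle of the line where the cradle floor meets the red stop: x = +125 mm in the fixture, 29 mm above the bench. Axes as the fixture's. The stop plate is 18 mm thick, its top 68 mm above the bench. A sleeve that is home has its centre 22 mm before (-x) and 22 mm above this point.
- sleeve_center (a point): Centre of the loose brass sleeve (dark bores at its ends), a cylinder of 44 mm diameter and 90 mm length, about 0.4 kg, polished, so that it rolls freely and slips on the fingers. It starts lying on the apron across the lane, up to 6 degrees askew. The point's y axis is the sleeve's long axis; x and z turn as it rolls.
- sleeve: The same brass sleeve as a body; origin at its centre, y along its long axis.
- steel_bush_mid (a point): Middle of a loose steel bush standing upright beside the fixture, 38 mm diameter, 55 mm tall; not to be disturbed.
- burner_mid (a point): Middle of a loose copper burner head standing beside the fixture, up to 60 mm diameter, 50 mm tall; not to be disturbed.
- tin_mid (a point): Middle of a loose tin with a blue band standing beside the fixture, 60 mm diameter, 62 mm tall; not to be disturbed.
Not all that is in view belongs to the job. Of the things that look like the sleeve, the middle-sized one is meant.

How it is judged (in metres and radians):
On the way, in this order (a step that is already met when the one before it is completed fails the run):
1. the fingers push the sleeve past the middle of the ramp (x of sleeve_center in the frame of fixture between 0.01 and 0.085 m and contact force between the fingers and sleeve above 0.05 N).
2. the sleeve lies in the cradle against the stop (x of sleeve_center in the frame of fixture above 0.098 m and z of sleeve_center in the frame of fixture below 0.0545 m), for 0.2 s.
At the end, for the whole second after the job is handed in: The sleeve lies at rest down on the cradle floor, its surface within 5 mm of the red stop and its axis within 0.12 rad of square to the lane (all of step 2 and x of sleeve_center in the frame of fixture below 0.107 m and z of sleeve_center in the frame of fixture above 0.047 m and angle between the y axis of sleeve and the y axis of fixture, either way round below 0.12 rad and linear speed of sleeve below 0.02 m/s); the robot touches nothing.
It fails at once if the sleeve runs free on the ramp: moves faster than 0.15 m/s between foot and crest (flicked or rolling back) (linear speed of sleeve above 0.15 m/s and x of sleeve_center in the frame of fixture between -0.055 and 0.08 m).
It fails at once if the sleeve is lifted off the lane (z of sleeve_center in the frame of fixture above 0.07 m or (z of sleeve_center in the frame of fixture above 0.052 m and x of sleeve_center in the frame of fixture below -0.02 m)).
It fails at once if the steel bush, burner head or tin is moved more than 20 mm (distance of any of steel_bush_mid, burner_mid, tin_mid from where it was at the start of the episode above 0.02 m).
It also fails if it takes over 43 s, if anything falls off the work surface, if the arm or the gripper's body presses on something with over 40 N, if the wrist force passes 120 N, or if a joint passes its speed limit or range.

## Working session

There is one attempt and no reset: what is moved stays moved. The work goes in short steps, Python scripts to look and compute and a tool call to move; the robot and the scene stay as the last step left them, time stands still between calls to the robot, and variables do not carry over. Pictures are saved under pics/ and viewed, at most 10 in all, crops included, and the job is handed in when it is done.

Besides the shell and the picture viewer there is one more tool, called after "Call:" by a JSON object that holds its "name" and its "arguments". apply_moves: Moves the arm, as the interface text tells. Its arguments: {"type":"object","properties":{"increments":{"type":"array","items":{"type":"array"}},"squeeze":{"type":"number"}},"required":["increments"]}

```bash
mkdir -p pics; ls
cat > h.py <<'E'
import numpy as np, cv2
from workcell import env
def ray(cam,px):
    p=env.camera_params(cam); K=np.array([[p['fx'],0,p['cx']],[0,p['fy'],p['cy']],[0,0,1.]])
    u=cv2.undistortPoints(np.array(px,float).reshape(-1,1,2),K,np.array(p['distortion'],float)).reshape(-1,2)
    V=np.array(p['view']); R=V[:3,:3]; c=-R.T@V[:3,3]
    d=np.c_[u[:,0],-u[:,1],-np.ones(len(u))]@R
    return c,d
def plane(cam,px,z):
    c,d=ray(cam,px); return c+d*((z-c[2])/d[:,2])[:,None]
E
python3 - <<'E'
from h import *
for n in('top','side'):
    cv2.imwrite(f'pics/{n}0.png',env.read_camera(n)); c,_=ray(n,[[320,200]]); print(n,c,plane(n,[[320,200]],0))
s=env.get_state();print(s['time'],s['ee_rot'],s['contact_force'])
E
```

```text
pics
top [474.33957647  58.74787795 803.95480991] [[585.89646814  51.94891204   0.        ]]
side [ 412.14874626 -492.49786364  411.78146632] [[577.12857272 115.33371662   0.        ]]
0.1 [-1.08242722e-04  1.90251238e-01  9.81735257e-01 -5.82463869e-04] [ 0.33070219  0.7893053  -0.19158431]
```

View pics/top0.png

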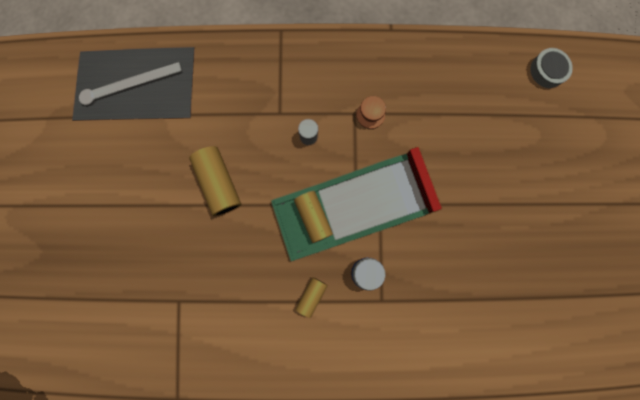

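View pics/side0.png

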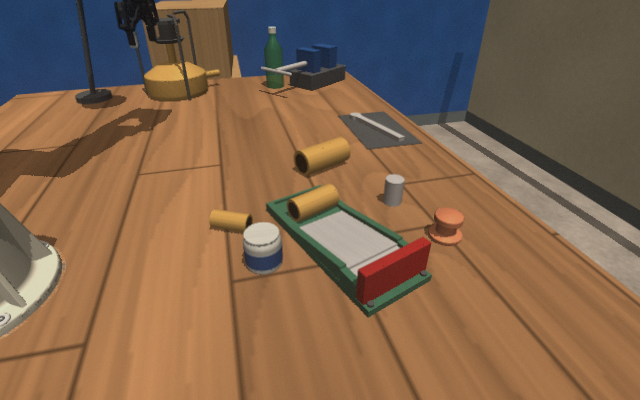

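The top view shows the fixture with its low end at about (283,230), the red stop at about (424,180), and the middle-sized sleeve on the apron at (313,217). The bush is at (308,130), the burner at (372,112) and the tin at (369,274). The side view agrees.

```bash
cat >> h.py <<'E'
def masks(im):
    h=cv2.cvtColor(im,cv2.COLOR_BGR2HSV)
    g=cv2.inRange(h,(60,80,30),(90,255,255)); r=cv2.inRange(h,(0,200,60),(4,255,255))|cv2.inRange(h,(174,180,60),(180,255,255))
    b=cv2.inRange(h,(15,140,90),(28,255,255)); return g,r,b
def big(m,roi):
    z=np.zeros_like(m); x0,y0,x1,y1=roi; z[y0:y1,x0:x1]=m[y0:y1,x0:x1]
    c=max(cv2.findContours(z,cv2.RETR_EXTERNAL,cv2.CHAIN_APPROX_NONE)[0],key=cv2.contourArea); return c
E
python3 - <<'E'
from h import *
np.set_printoptions(precision=1,suppress=True)
im=env.read_camera('top'); g,r,b=masks(im)
cr=big(r,(380,130,460,230)); print('red px',cv2.boxPoints(cv2.minAreaRect(cr)).tolist())
print('red top z68',plane('top',cv2.boxPoints(cv2.minAreaRect(cr)),68))
z=np.zeros_like(g); z[130:280,250:460]=g[130:280,250:460]
pts=cv2.findNonZero(z); hb=cv2.boxPoints(cv2.minAreaRect(pts)); print('green',hb.tolist()); print(plane('top',hb,19))
cb=big(b,(285,180,340,250)); bb=cv2.boxPoints(cv2.minAreaRect(cb)); print('sleeve',cv2.minAreaRect(cb)); P=plane('top',bb,36);print(P,P.mean(0),np.linalg.norm(np.diff(P,axis=0),axis=1))
for n,px,zz in(('bush',(308,128),55),('burner',(373,106),50),('tin',(369,274),62),('big',(210,180),30)):print(n,plane('top',[px],zz))
v=im.copy()
for c in (hb,bb,cv2.boxPoints(cv2.minAreaRect(cr))): cv2.polylines(v,[np.int32(c)],1,(255,0,255),1)
cv2.imwrite('pics/a.png',cv2.resize(v[130:280,250:460],None,fx=3.5,fy=3.5))
E
```

```text
red px [[409.348388671875, 150.62327575683594], [417.2430419921875, 147.64414978027344], [439.92926025390625, 207.76255798339844], [432.03460693359375, 210.74168395996094]]
red top z68 [[ 669.7 -116.1   68. ]
 [ 675.5 -131.4   68. ]
 [ 561.2 -169.5   68. ]
 [ 555.7 -154.4   68. ]]
green [[270.4766540527344, 200.9331512451172], [406.4677429199219, 153.33628845214844], [427.3586120605469, 213.0244903564453], [291.3675231933594, 260.621337890625]]
[[ 581.8  149.3   19. ]
 [ 677.1 -121.7   19. ]
 [ 556.6 -159.1   19. ]
 [ 465.5  107.9   19. ]]
sleeve ((308.1465759277344, 218.5086212158203), (47.0077018737793, 8.272305488586426), 66.80140686035156)
[[583.9 100.1  36. ]
 [590.2  85.5  36. ]
 [507.2  50.3  36. ]
 [501.1  64.8  36. ]] [545.6  75.2  36. ] [15.9 90.1 15.7]
bush [[718.1  74.8  55. ]]
burner [[764.4 -52.3  50. ]]
tin [[441.1 -36.   62. ]]
big [[622.2 267.4  30. ]]
```

View pics/a.png

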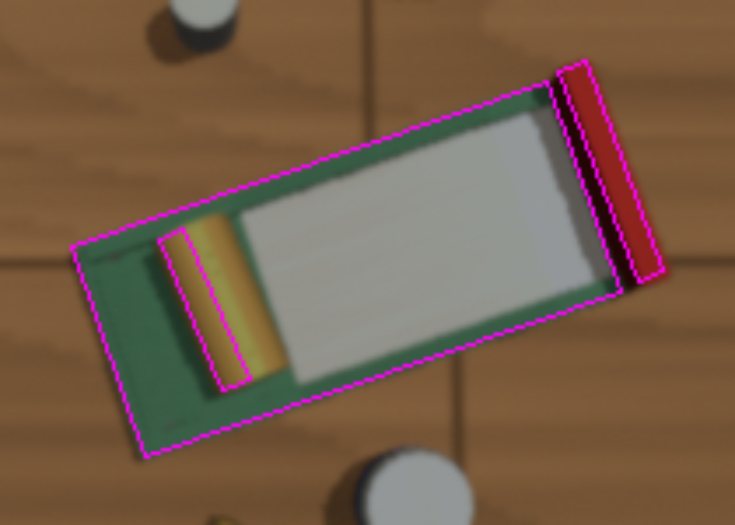

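The fixture origin comes out at about (573.5, −17.5) mm, with uphill heading −71°. The measured width is 127 mm and the stop line agrees within 2 mm. The sleeve centre is at fixture x≈−85, y≈+4, about 4° askew. I'll approach to behind it at (535, 100), turning the tool −49° and part-closing the fingers.

Call:
{"name": "apply_moves", "arguments": {"increments": [[147, [15, -24, -5], [0, 0, -4.9]], [147, [15, -24, -5], [0, 0, -4.9]], [147, [15, -24, -5], [0, 0, -4.9]], [147, [15, -24, -5], [0, 0, -4.9]], [147, [15, -24, -5], [0, 0, -4.9]]]}}

```text
time: 0.57
tcp_pos: [308.8, 458.5, 205.8]
ee_rot: [-0.0, 0.396, 0.918, -0.0]
contact_force: [0.1, 1.3, 0.1]
width: 0.425
gripper_force: 0.0
```

Call:
{"name": "apply_moves", "arguments": {"increments": [[147, [15, -24, -5], [0, 0, -4.9]], [147, [15, -24, -5], [0, 0, -4.9]], [147, [15, -24, -5], [0, 0, -4.9]], [147, [15, -24, -5], [0, 0, -4.9]], [147, [15, -24, -5], [0, 0, -4.9]]]}}

```text
time: 0.98
tcp_pos: [383.9, 338.5, 181.0]
ee_rot: [-0.0, 0.582, 0.813, -0.0]
contact_force: [0.5, 0.6, 0.7]
width: 0.424
gripper_force: 0.0
```

Call:
{"name": "apply_moves", "arguments": {"increments": [[147, [15, -24, -5], [0, 0, 0]], [147, [15, -24, -5], [0, 0, 0]], [147, [15, -24, -5], [0, 0, 0]], [147, [15, -24, -5], [0, 0, 0]], [147, [15, -24, -5], [0, 0, 0]]]}}

```text
time: 1.4
tcp_pos: [458.9, 218.5, 156.0]
ee_rot: [-0.0, 0.58, 0.814, -0.0]
contact_force: [0.0, 0.0, -0.1]
width: 0.424
gripper_force: 0.0
```

Call:
{"name": "apply_moves", "arguments": {"increments": [[147, [15, -24, -5], [0, 0, 0]], [147, [15, -24, -5], [0, 0, 0]], [147, [15, -24, -5], [0, 0, 0]], [147, [15, -20, -5], [0, 0, 0]], [147, [15, -20, -5], [0, 0, 0]]]}}

```text
time: 1.82
tcp_pos: [533.9, 106.4, 130.9]
ee_rot: [-0.0, 0.58, 0.814, -0.0]
contact_force: [0.2, -0.1, -0.1]
width: 0.426
gripper_force: 0.0
```

Call:
{"name": "apply_moves", "arguments": {"increments": [[147, [1, -3, -13], [0, 0, 0]], [147, [0, -2, -13], [0, 0, 0]], [147, [0, 0, -13], [0, 0, 0]], [147, [0, 0, -13], [0, 0, 0]], [147, [0, 0, -13], [0, 0, 0]]]}}

```text
time: 2.23
tcp_pos: [534.3, 102.6, 65.5]
ee_rot: [-0.0, 0.58, 0.814, -0.0]
contact_force: [0.6, -0.2, 0.8]
width: 0.425
gripper_force: 0.0
```

Run:
```python
from h import *
a=env.read_camera('side')[140:300,220:430];b=env.read_camera('top')[140:270,250:450]
cv2.imwrite('pics/b.png',np.vstack([cv2.resize(a,(400,300)),cv2.resize(b,(400,260))]))
```

```text
(no output)
```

View pics/b.png

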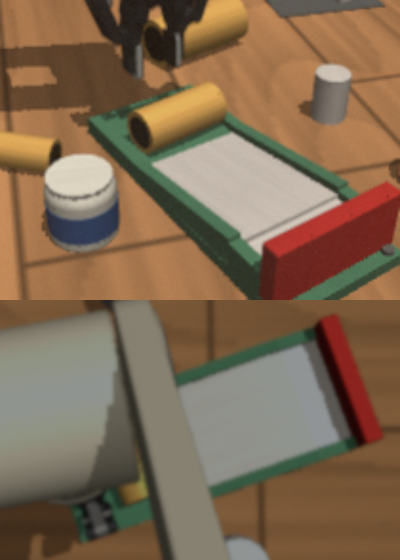

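The side crop shows the fingertips at (136,75) and (177,65), behind the sleeve and over the low end of the apron, centred on the lane. I'll step back 5 mm for clearance and then go down to z≈21, which is above the lip.

Call:
{"name": "apply_moves", "arguments": {"increments": [[147, [-1.5, 4.5, 0], [0, 0, 0]], [147, [0, 0, -12], [0, 0, 0]], [147, [0, 0, -12], [0, 0, 0]], [147, [0, 0, -12], [0, 0, 0]], [147, [0, 0, -8], [0, 0, 0]]]}}

```text
time: 2.75
tcp_pos: [532.3, 107.2, 20.7]
ee_rot: [-0.0, 0.58, 0.815, -0.0]
contact_force: [-0.9, -0.7, -0.2]
width: 0.427
gripper_force: 0.0
```

Run:
```python
from h import *
a=env.read_camera('side')[150:250,230:370]
cv2.imwrite('pics/c.png',cv2.resize(a,None,fx=5,fy=5))
print(env.get_state()['contact_force'])
```

```text
[-0.28013711 -1.20053231 -0.64128827]
```

View pics/c.png

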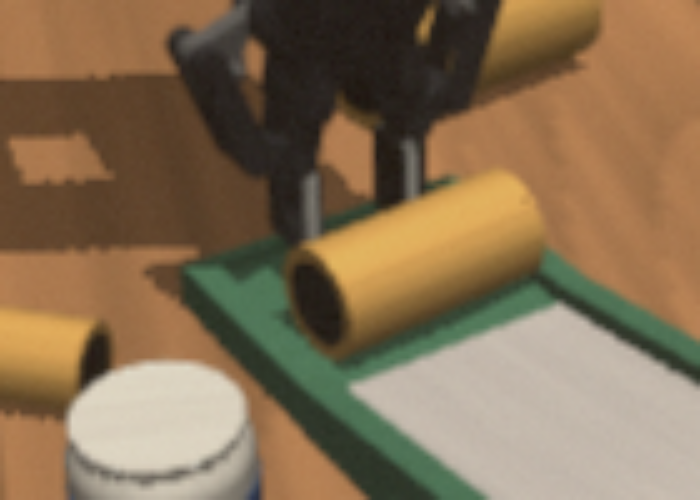

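The fingers stand behind the sleeve with no contact. I'll check the lateral centring numerically by projecting the model points into this side view.

Run:
```python
from h import *
np.set_printoptions(precision=0,suppress=True)
def proj(cam,P):
    p=env.camera_params(cam);V=np.array(p['view']);q=np.asarray(P)@V[:3,:3].T+V[:3,3];q=q*[1,-1,-1]
    K=np.array([[p['fx'],0,p['cx']],[0,p['fy'],p['cy']],[0,0,1.]])
    return cv2.projectPoints(q,np.zeros(3),np.zeros(3),K,np.array(p['distortion'],float))[0].reshape(-1,2)
u=np.array([.3256,-.9455,0]);v=np.array([.9455,.3256,0]);O=np.array([573.5,-17.5,0]);Z=np.array([0,0,1.])
t=np.array([532.3,107.2,21]);a=np.radians(23);d=np.array([np.cos(a),np.sin(a),0])
c=O-85*u+4.3*v+34*Z
f=lambda P:(proj('side',P)-[230,150])*5
print('pads bottom/45mm',f([t-18*v,t+18*v,t-18*v+30*Z,t+18*v+30*Z]))
print('sleeve ends',f([c-45*d,c+45*d]))
print('low corners, foot',f([O-155*u-63*v+19*Z,O-155*u+63*v+19*Z,O-60*u-51*v+12*Z,O-60*u+51*v+12*Z]))
```

```text
pads bottom/45mm [[307. 246.]
 [385. 219.]
 [304. 181.]
 [383. 154.]]
sleeve ends [[317. 298.]
 [508. 217.]]
low corners, foot [[173. 259.]
 [441. 168.]
 [325. 387.]
 [553. 296.]]
```

The projection agrees to within about 5 mm, so the fingers are centred. I'll start the push at about 40 mm/s.

Call:
{"name": "apply_moves", "arguments": {"increments": [[147, [1.5, -3.2, 0], [0, 0, 0]], [147, [1.5, -3.2, -1], [0, 0, 0]], [147, [1.5, -3.2, -1], [0, 0, 0]], [147, [1.5, -3.2, -1], [0, 0, 0]], [147, [1.5, -3.2, -1], [0, 0, 0]]]}}

```text
time: 3.22
tcp_pos: [541.0, 90.8, 18.6]
ee_rot: [0.0, 0.58, 0.814, 0.0]
contact_force: [0.3, -0.3, -0.4]
width: 0.423
gripper_force: 0.0
```

Call:
{"name": "apply_moves", "arguments": {"increments": [[147, [1.1, -3.3, 0], [0, 0, 0]], [147, [1.1, -3.3, 0], [0, 0, 0]], [147, [1.1, -3.3, 0], [0, 0, 0]], [147, [1.1, -3.3, 0], [0, 0, 0]], [147, [1.1, -3.3, 0], [0, 0, 0]]]}}

```text
time: 3.63
tcp_pos: [546.1, 74.4, 18.3]
ee_rot: [0.0, 0.58, 0.814, 0.0]
contact_force: [-0.4, 0.2, 0.4]
width: 0.425
gripper_force: 0.1
```

Call:
{"name": "apply_moves", "arguments": {"increments": [[147, [1.1, -3.3, 0], [0, 0, 0]], [147, [1.1, -3.3, 0.5], [0, 0, 0]], [147, [1.1, -3.3, 0.5], [0, 0, 0]], [147, [1.1, -3.3, 0.5], [0, 0, 0]], [147, [1.1, -3.3, 0.5], [0, 0, 0]]]}}

```text
time: 4.05
tcp_pos: [551.6, 58.0, 20.4]
ee_rot: [-0.0, 0.58, 0.814, 0.0]
contact_force: [0.1, 1.6, 1.0]
width: 0.425
gripper_force: 0.9
```

Run:
```python
from h import *
a=env.read_camera('side')[150:270,230:390]
cv2.imwrite('pics/d.png',cv2.resize(a,None,fx=5,fy=5))
print(env.get_state()['contact_force'])
```

```text
[-0.21644241 -0.53990169  0.61235615]
```

View pics/d.png

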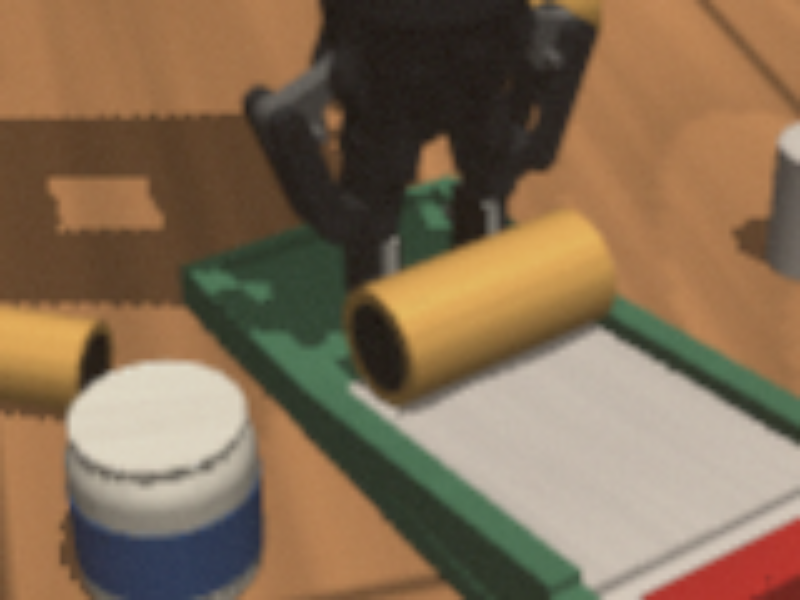

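The sleeve is at the ramp's foot and roughly square, with both fingers behind it. I'll continue up the slope.

Call:
{"name": "apply_moves", "arguments": {"increments": [[147, [1.1, -3.3, 0.5], [0, 0, 0]], [147, [1.1, -3.3, 0.5], [0, 0, 0]], [147, [1.1, -3.3, 0.5], [0, 0, 0]], [147, [1.1, -3.3, 0.5], [0, 0, 0]], [147, [1.1, -3.3, 0.5], [0, 0, 0]]]}}

```text
time: 4.52
tcp_pos: [557.0, 41.4, 22.9]
ee_rot: [-0.0, 0.58, 0.814, 0.0]
contact_force: [-0.7, 2.3, 0.9]
width: 0.421
gripper_force: 0.9
```

Call:
{"name": "apply_moves", "arguments": {"increments": [[147, [1.1, -3.3, 0.5], [0, 0, 0]], [147, [1.1, -3.3, 0.5], [0, 0, 0]], [147, [1.1, -3.3, 0.5], [0, 0, 0]], [147, [1.1, -3.3, 0.5], [0, 0, 0]], [147, [1.1, -3.3, 0.5], [0, 0, 0]]]}}

```text
time: 4.93
tcp_pos: [562.5, 24.9, 25.3]
ee_rot: [-0.0, 0.58, 0.814, -0.0]
contact_force: [-1.1, 0.9, 1.6]
width: 0.422
gripper_force: 0.9
```

Call:
{"name": "apply_moves", "arguments": {"increments": [[147, [1.1, -3.3, 0.5], [0, 0, 0]], [147, [1.1, -3.3, 0.5], [0, 0, 0]], [147, [1.1, -3.3, 0.5], [0, 0, 0]], [147, [1.1, -3.3, 0.5], [0, 0, 0]], [147, [1.1, -3.3, 0.5], [0, 0, 0]]]}}

```text
time: 5.35
tcp_pos: [568.0, 8.5, 27.8]
ee_rot: [-0.0, 0.58, 0.814, -0.0]
contact_force: [-1.4, 2.3, 0.8]
width: 0.421
gripper_force: 1.1
```

Run:
```python
from h import *
a=env.read_camera('side')[160:310,240:440]
cv2.imwrite('pics/e.png',cv2.resize(a,None,fx=4,fy=4))
print(env.get_state()['contact_force'])
```

```text
[-0.39868946 -0.175331   -0.38100303]
```

View pics/e.png

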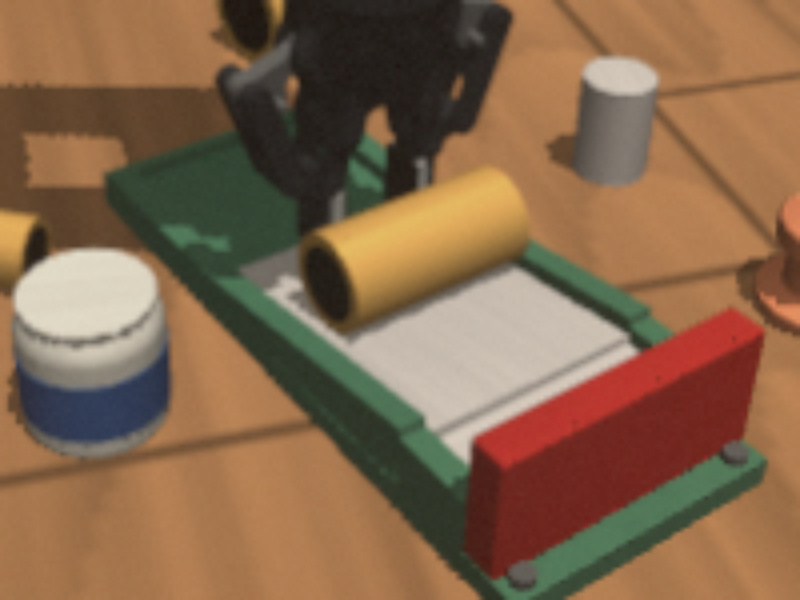

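Mid-ramp, the sleeve is square and in contact. I'll continue.

Call:
{"name": "apply_moves", "arguments": {"increments": [[147, [1.1, -3.3, 0.5], [0, 0, 0]], [147, [1.1, -3.3, 0.5], [0, 0, 0]], [147, [1.1, -3.3, 0.5], [0, 0, 0]], [147, [1.1, -3.3, 0.5], [0, 0, 0]], [147, [1.1, -3.3, 0.5], [0, 0, 0]]]}}

```text
time: 5.82
tcp_pos: [573.5, -8.0, 30.4]
ee_rot: [-0.0, 0.58, 0.814, -0.0]
contact_force: [-0.5, 2.5, 1.4]
width: 0.421
gripper_force: 1.1
```

Call:
{"name": "apply_moves", "arguments": {"increments": [[147, [1.1, -3.3, 0.5], [0, 0, 0]], [147, [1.1, -3.3, 0.5], [0, 0, 0]], [147, [1.1, -3.3, 0.5], [0, 0, 0]], [147, [1.1, -3.3, 0.5], [0, 0, 0]], [147, [1.1, -3.3, 0.5], [0, 0, 0]]]}}

```text
time: 6.23
tcp_pos: [579.1, -24.6, 32.9]
ee_rot: [0.0, 0.58, 0.814, 0.0]
contact_force: [-0.1, 1.0, 1.0]
width: 0.421
gripper_force: 1.2
```

Call:
{"name": "apply_moves", "arguments": {"increments": [[147, [1.1, -3.3, 0.5], [0, 0, 0]], [147, [1.1, -3.3, 0.5], [0, 0, 0]], [147, [1.1, -3.3, 0.5], [0, 0, 0]], [147, [1.1, -3.3, 0.5], [0, 0, 0]], [147, [1.1, -3.3, 0.5], [0, 0, 0]]]}}

```text
time: 6.65
tcp_pos: [584.5, -41.1, 35.3]
ee_rot: [-0.0, 0.58, 0.814, -0.0]
contact_force: [-1.1, 2.7, 1.8]
width: 0.429
gripper_force: 1.2
```

Call:
{"name": "apply_moves", "arguments": {"increments": [[147, [1.1, -3.3, 0.5], [0, 0, 0]], [147, [1.1, -3.3, 0.5], [0, 0, 0]], [147, [1.1, -3.3, 0.5], [0, 0, 0]], [147, [1.1, -3.3, 0.5], [0, 0, 0]], [147, [1.1, -3.3, 0.5], [0, 0, 0]]]}}

```text
time: 7.07
tcp_pos: [590.0, -57.6, 37.8]
ee_rot: [-0.0, 0.58, 0.814, -0.0]
contact_force: [-0.5, 2.3, 0.2]
width: 0.423
gripper_force: 1.1
```

Call:
{"name": "apply_moves", "arguments": {"increments": [[147, [0.8, -2.4, 0.2], [0, 0, 0]], [147, [0.8, -2.4, 0.2], [0, 0, 0]], [147, [0.8, -2.4, 0.2], [0, 0, 0]], [147, [0.8, -2.4, 0.2], [0, 0, 0]], [147, [0.8, -2.4, 0.2], [0, 0, 0]]]}}

```text
time: 7.48
tcp_pos: [594.0, -69.5, 38.8]
ee_rot: [0.0, 0.58, 0.814, -0.0]
contact_force: [0.1, 2.1, 0.6]
width: 0.424
gripper_force: 0.6
```

Call:
{"name": "apply_moves", "arguments": {"increments": [[147, [0.8, -2.4, 0.2], [0, 0, 0]], [147, [0.6, -1.9, 0.2], [0, 0, 0]], [147, [0.6, -1.9, 0], [0, 0, 0]], [147, [0.6, -1.9, 0], [0, 0, 0]], [147, [0, 0, 0], [0, 0, 0]]]}}

```text
time: 7.9
tcp_pos: [596.7, -77.8, 39.2]
ee_rot: [0.0, 0.58, 0.814, -0.0]
contact_force: [-0.7, -0.0, 0.6]
width: 0.426
gripper_force: 0.0
```

Run:
```python
from h import *
a=env.read_camera('side')[180:310,280:440]
cv2.imwrite('pics/f.png',cv2.resize(a,None,fx=4.5,fy=4.5))
print(env.get_state()['contact_force'])
```

```text
[ 0.09293165  0.1750617  -0.93845234]
```

View pics/f.png

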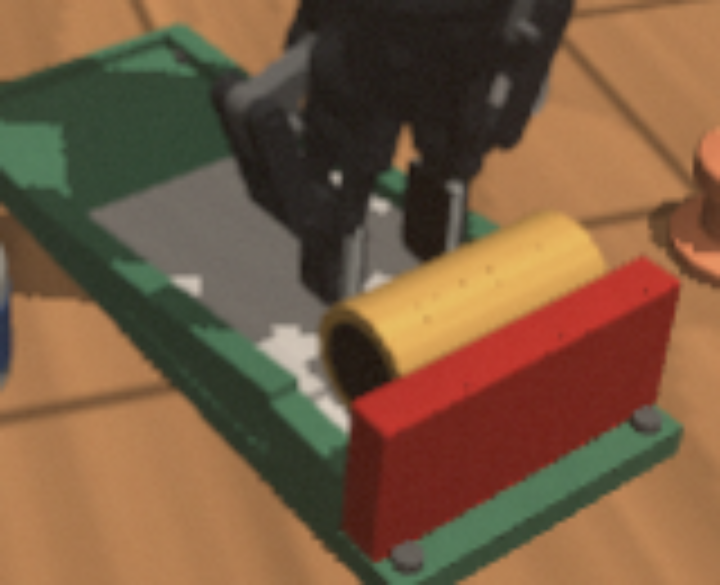

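The sleeve has dropped into the cradle against the stop and the finger force is zero. I'll back away and up.

Call:
{"name": "apply_moves", "arguments": {"increments": [[147, [-2.5, 7.5, 2], [0, 0, 0]], [147, [-2.5, 7.5, 5], [0, 0, 0]], [147, [-2.5, 7.5, 12], [0, 0, 0]], [147, [-2.5, 7.5, 20], [0, 0, 0]], [147, [-4, 12, 20], [0, 0, 0]]]}}

```text
time: 8.37
tcp_pos: [582.0, -34.5, 99.3]
ee_rot: [-0.0, 0.58, 0.815, -0.0]
contact_force: [0.7, 0.1, 0.9]
width: 0.424
gripper_force: 0.0
```

Call:
{"name": "apply_moves", "arguments": {"increments": [[147, [-6, 18, 20], [0, 0, 0]], [147, [-10, 25, 20], [0, 0, 0]], [147, [-10, 25, 20], [0, 0, 0]], [147, [-10, 25, 20], [0, 0, 0]], [147, [-10, 25, 20], [0, 0, 0]]]}}

```text
time: 8.78
tcp_pos: [535.4, 84.5, 200.3]
ee_rot: [0.0, 0.58, 0.815, 0.0]
contact_force: [0.3, 0.7, 0.8]
width: 0.422
gripper_force: 0.0
```

Call:
{"name": "apply_moves", "arguments": {"increments": [[147, [-10, 25, 10], [0, 0, 0]], [147, [-10, 25, 10], [0, 0, 0]], [147, [-10, 25, 0], [0, 0, 0]], [147, [0, 0, 0], [0, 0, 0]], [147, [0, 0, 0], [0, 0, 0]]]}}

```text
time: 9.2
tcp_pos: [505.7, 159.2, 219.3]
ee_rot: [0.0, 0.579, 0.815, 0.0]
contact_force: [0.2, -0.6, -1.0]
width: 0.425
gripper_force: 0.0
```

Run:
```python
from h import *
a=env.read_camera('side')[180:310,280:440];b=env.read_camera('top')[130:240,330:460]
cv2.imwrite('pics/g.png',np.hstack([cv2.resize(a,(400,325)),cv2.resize(b,(384,325))]))
```

```text
(no output)
```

View pics/g.png

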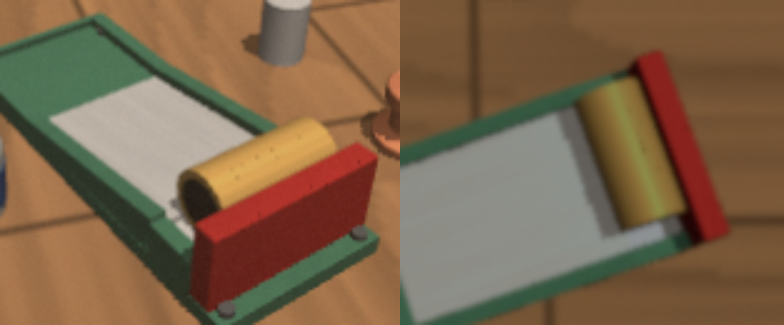

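The sleeve lies square, parallel to the stop. One numeric check of the gap before handing in.

Run:
```python
from h import *
u=np.array([.3256,-.9455,0]);v=np.array([.9455,.3256,0])
c,_=ray('top',[[0,0]])
px=lambda x,y:(330+(x-400)/2.954,130+y/2.954)
s=plane('top',[px(635,65),px(705,240)],68)
e=plane('top',[px(580,105),px(630,228),px(630,80),px(685,205)],51)
print('stop',s@u,'left',e[:2]@u,'right',e[2:]@u,'cen',(e@u).mean()-(s@u).mean(),'want -22')
```

```text
stop [327.21069238 328.75176645] left [288.89412845 290.99147856] right [325.74806197 329.98361675] cen -19.076907984943546 want -22
```

```bash
python3 -c "
from workcell import env
print(env.close_job())"
```

```text
the job is handed in; nothing more can be done
None
```

The sleeve was pushed up the ramp at about 40 mm/s and dropped into the cradle. In the last pictures it lies square against the red stop, with its centre measured 19 mm from it (22 mm nominal, within camera error). The arm is backed clear and the job is handed in at about 9 s; no verdict was returned.

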